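# Loupe held at focus over a board

## Task

Pull the drawer of the low grey cabinet fully open and leave it open, take out the hand loupe, and hold it level with its lens centred over the small circuit board on the inspection stand, at the focal height marked by the pointer on the stand's post. Do not disturb the board, the pointer or the other things on the bench. Finish while still holding the loupe there, steady and touching nothing else: do not put it down or let go.

Things in the scene. Friction and masses are not known exactly. Their poses are not given: they have to be found in the camera images.
- cabinet: low grey steel cabinet with one drawer, 175 deep (x) x 200 wide (y) x 75 high, fixed on the robot's right; origin at the centre of its underside; its front faces its own -x, turned toward the robot; the top plate covers all but the front 12 mm. Between it and the stand a microscope and its cable hang over the bench from x = 0.53 m on, y -0.20 to 0: cross in front, x about 0.40 m, z about 0.25 m
- drawer (a joint): how far the drawer is pulled out along the cabinet's -x (m): 0 shut, 0.135 against its stop; it runs with about 1.5 N of friction and stays where it is left. Its tray is open on top, 139 long x 168 wide inside, 5 mm walls, floor 17 mm above the bench, wall tops 57 mm above the bench
- drawer_handle (a point): middle of the drawer's steel bar handle, a round bar 10 mm thick and 90 long, parallel to the cabinet's y axis, its centre 48 mm above the bench and 42 mm out from the drawer's front panel (two posts, 42 mm either side of the middle, join them); moves with the drawer; x axis as the cabinet's
- loupe: hand loupe, 100 long, 80 g, lying flat in the drawer: aluminium ring 50 across and 12 high with a clear lens, black flat-sided handle 14 wide, 16 high, along the loupe's -x from 28 to 75 mm from the lens axis. Origin on the lens axis at the underside, z up. The handle points to the drawer's front within 0.2 rad; with the drawer fully open the loupe lies clear of the cabinet's top
- loupe_lens (a point): centre of the loupe's lens, on the lens axis 6 mm above the ring's underside (half its height)
- loupe_grip (a point): middle of the loupe's handle, 50 mm from the lens axis along the loupe's -x, 8 mm above its underside: the place to grip, across the handle (along the loupe's y)
- inspection_stand: dark steel inspection stand fixed to the bench: a plate 150 (x) x 100 (y) x 10 on a round foot, plate top 24 mm above the bench; origin at the centre of the foot's underside. A steel post 10 mm thick stands at x = +62 mm (the side away from the robot), up to 170 mm above the bench
- pointer_tip (a point): tip of the pointer: a 3 mm thick steel blade on a 20 x 20 x 16 mm aluminium block that is clamped on the post with a small thumbscrew; the tip stands 25 mm from the post toward the stand's -x. Its height, 88 to 148 mm above the bench, marks where the lens centre is to be held. A firm push (8 N) would shift it
- board: small blue circuit board with a silver socket at one end, 28 (x) x 63 (y) x 11 mm high at the socket, 2 mm elsewhere, lying loose on the inspection stand; origin at the centre of its underside, over which the lens is to be centred
- jar: bystander: low tub with a yellow lid, 58 across, 37 high, loose; origin at the centre of its underside
- spool: bystander: small white spool of solder, 38 across, 16 high, loose; origin at the centre of its underside
- tweezers: bystander: steel tweezers, 126 long, 8 high, loose; origin at the centre of their underside

How it is judged:
By the outcome, as a careful person would: the job done as asked, in the order asked, and still so for the second after the job is handed in, while the arm keeps its last pose, push and grip.
It also fails if it takes over 64 s, if anything falls off the work surface, if the arm or the gripper's body presses on something with over 40 N, if the wrist force passes 120 N, or if a joint passes its speed limit or range.

## Robot

A 6-joint arm with a two-finger parallel gripper is mounted at the origin on a cart in front of the work surface, level with it; the furniture and walls round the work are solid. World frame = base frame: x ahead of the robot, y to its left, z up, the work surface at z = 0. Lengths are in m, angles in degrees, forces in N, time in s.
With the tool pointing down it reaches from about 0.375 to 0.9 m from the base axis. Payload 3.1 kg.
Tool frame: the origin (TCP) lies between the finger pads; the fingertips stand 11 mm ahead of it and the grasp point (between the pads) lies 8 mm behind it; z points along the fingers, y is the line along which they close (so a half turn about z gives the same grasp; the last joint's range is limited). The gripper opens to 85 mm and grips with 20 to 120 N. Pads are 22 mm wide; open, the fingers measure 114 mm over their backs; the gripper's body (76 mm by 85 mm) begins 54 mm behind the grasp point. The pads swing forward as they close: fully open they stand 13 mm farther back than shut.
Start: joints at [-75.659, 30.224, 82.088, -0, 67.689, -10.227], TCP at [0.26, -0.568, 0.242] pointing down, gripper open.
Joint ranges: [-176.69, 176.69], [-43.24, 126.21], [12.49, 139.97], [-82, 262], [0, 151.66], [-163.58, 163.58]. Speed limits (degrees/s): [159.86, 159.86, 180, 180, 180, 180].

## Interface

Orientations are given as [roll, pitch, yaw] about the fixed x, y, z axes, in that order (R = Rz(yaw) Ry(pitch) Rx(roll)).
In Python, from plant import bot gives the robot as it stands.
- The arm moves only by the tool drive_tool, never from a script. Its argument "moves" is a list of rows, each a list of 5 numbers: the opening in per cent of the stroke, from 0 (shut) to 100 (fully open), then the shift along the tool's x, y, z in mm, then the turn about the tool's z in rad. In form: [[jaw, tx, ty, tz, spin], ...]. A call has 1 to 12 rows; each row shifts and turns the commanded pose from where the row before left it, along the tool's axes as they then stand; what a row does not reach is not made up. A row lasts 1/12 s, in which the tool goes at most 41.7 mm and 7.16 degrees, less where a joint would pass 70% of its speed; a pose out of reach is approached as far as the arm can. A call with a gripper value outside its range is refused whole. The fingers move at their own pace and stop on an object; "grip_force" is the grip in N (left out, the last holds). Time passes only in rows, so rows that do not move let the fingers close. It gives the time, the measured TCP pose, the force, the opening and the grip force at its end, in the units of the state.
- bot.observe(): the state, without advancing time (a new reading comes with each control period).
- bot.camera(name): name is "scene" or "top" or "wrist"; returns the picture (400x640x3 uint8, red, green, blue); there is no depth.
- bot.camera_model(name): a dict with "camera_matrix" (3x3 intrinsics, pixels), "k1" (the pictures are not rectified: a ray, as slopes to the right and down, at radius r is drawn at 1 + k1 r^2 times it, then the intrinsics apply), "rvec" (rotation vector, rad) and "tvec" (3), from world to camera coordinates, as OpenCV has them. Camera axes: x right, y down, z forward; pixel columns grow to the right and rows downward; lengths in m; the calibration is good to about 2 mm. A picture is of the moment at which its call begins: read the wrist's pose just before it. camera_model takes no time and is no camera call; for the wrist camera it gives the pose at the moment of the call.
- bot.close_job(): hands the job in; it is judged then, once.
The state is a dict: "time": time; "joint_positions": joint angles; "joint_vel": joint speeds; "tau": joint torques, N m; "ee_pos": TCP position; "orientation": TCP orientation; "contact_force": force on the tool from outside, world axes, zero at the start; "wrist_torque": the same for the moment, N m; "opening": opening from 0.0 (shut) to 1.0 (fully open); "gripper_force": force on a finger pad.
Only numpy, scipy, OpenCV 4.12 (cv2) and the standard library are available. Lean on these libraries where they do the work, as an engineer would, in place of code of your own. Each camera call takes 0.05 s, during which the arm holds its last target. There are 200 camera calls.

## Working session

There is one attempt and no reset: what is moved stays moved. The work goes in short steps, Python scripts to look and compute and a tool call to move; the robot and the scene stay as the last step left them, time stands still between calls to the robot, and variables do not carry over. Pictures are saved under pics/ and viewed, at most 10 in all, crops included, and the job is handed in when it is done.

Besides the shell and the picture viewer there is one more tool, called in YAML: its name, and indented under it one key for each argument. drive_tool: Moves the arm, as the interface text tells. Its arguments: {"type":"object","properties":{"moves":{"type":"array","items":{"type":"array","items":{"type":"number"}}},"grip_force":{"type":"number"}},"required":["moves"]}

```bash
ls; mkdir -p pics; cat > h.py <<'E'
import numpy as np, cv2
from plant import bot
def model(n):
    m=bot.camera_model(n); K=np.array(m["camera_matrix"],float); R=cv2.Rodrigues(np.array(m["rvec"],float))[0]
    return K,m["k1"],R,np.array(m["tvec"],float).ravel()
def ray(M,uv):
    K,k1,R,t=M
    d=np.array([k1,0,0,0,0],float)
    p=cv2.undistortPoints(np.array([[uv]],float),K,d,None).ravel()
    return -R.T@t, R.T@np.array([p[0],p[1],1.])
def onz(M,uv,z):
    o,d=ray(M,uv); return o+d*(z-o[2])/d[2]
def proj(M,P):
    K,k1,R,t=M
    return cv2.projectPoints(np.array(P,float).reshape(-1,1,3),cv2.Rodrigues(R)[0],t,K,np.array([k1,0,0,0,0.]))[0].reshape(-1,2)
def tri(rays):
    A=np.zeros((3,3));b=np.zeros(3)
    for o,d in rays:
        d=d/np.linalg.norm(d);P=np.eye(3)-np.outer(d,d);A+=P;b+=P@o
    x=np.linalg.solve(A,b)
    return x,[np.linalg.norm((np.eye(3)-np.outer(d,d)/(d@d))@(x-o)) for o,d in rays]
def snap(n,f):
    M=model(n); im=bot.camera(n); cv2.imwrite(f"pics/{f}.png",im[:,:,::-1]); return M,im
E
python3 - <<'E'
from h import *
s=bot.observe();print({k:np.round(v,3) for k,v in s.items()})
for n in("scene","top","wrist"):
    M,im=snap(n,n+"0");print(n,np.round(M[0],1).tolist(),M[1],np.round(-M[2].T@M[3],3),np.round(M[2][2],3))
a=cv2.imread("pics/scene0.png");b=cv2.imread("pics/top0.png")
E
```

```text
pics
{'time': np.float64(0.0), 'joint_positions': array([-75.66 ,  30.277,  82.157,   0.   ,  67.688, -10.227]), 'joint_vel': array([-0.068,  0.049, -0.028, -0.086, -0.042,  0.034]), 'tau': array([-2.0000e-03, -4.4235e+01, -1.7803e+01, -0.0000e+00,  9.0000e-03,
        0.0000e+00]), 'ee_pos': array([ 0.26 , -0.568,  0.241]), 'orientation': array([-1.79879e+02, -2.20000e-02,  2.45670e+01]), 'contact_force': array([0.661, 0.146, 0.434]), 'wrist_torque': array([ 0.041, -0.029,  0.002]), 'gripper_force': np.float64(0.0), 'opening': np.float64(0.999)}
scene [[385.4, 0.0, 321.5], [0.0, 385.4, 197.9], [0.0, 0.0, 1.0]] -0.017621302614966895 [0.062 0.729 0.565] [ 0.495 -0.729 -0.472]
top [[374.6, 0.0, 318.5], [0.0, 374.6, 198.1], [0.0, 0.0, 1.0]] -0.0291357214671287 [ 0.372 -0.05   1.285] [ 0.147  0.025 -0.989]
wrist [[285.9, 0.0, 316.2], [0.0, 285.9, 198.8], [0.0, 0.0, 1.0]] -0.031416391795930206 [ 0.321 -0.54   0.373] [-0.24  -0.108 -0.965]
```

View pics/top0.png

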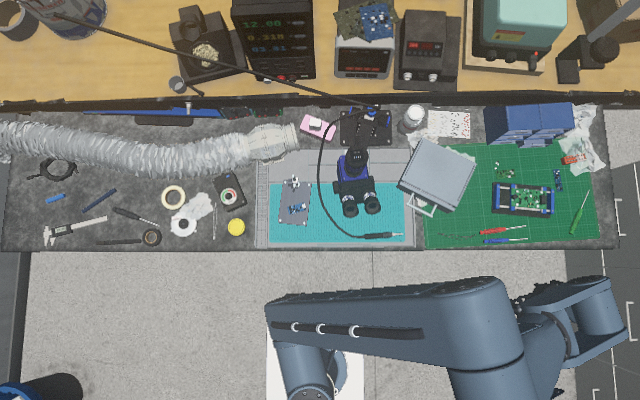

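View pics/scene0.png

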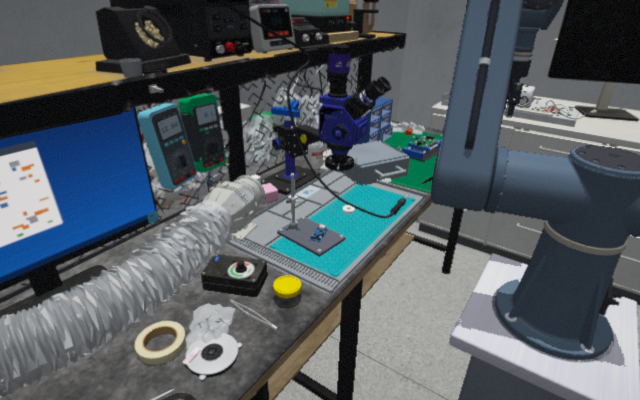

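View pics/wrist0.png

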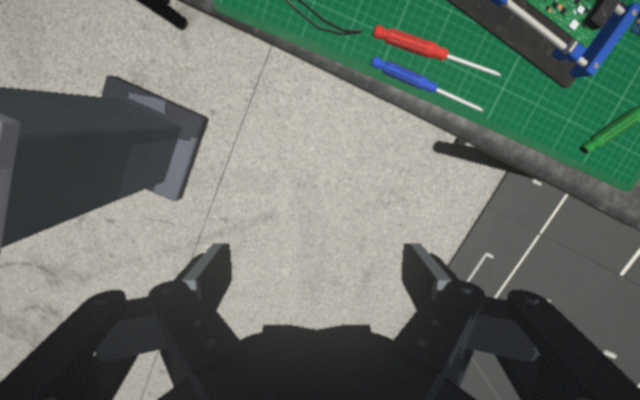

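The top view shows the cabinet at about (437,173) with its handle near (422,208), the stand with the board at (296,201), the jar at (236,227) and the microscope at (355,185). The scene view shows the pointer post at (293,205) and the spool at (349,208). The wrist view has neither cabinet nor stand. I'll enlarge the top view.

```bash
python3 - <<'E'
import cv2
a=cv2.imread("pics/top0.png")[125:225,385:485];b=cv2.imread("pics/top0.png")[165:250,265:345]
s=cv2.imread("pics/scene0.png")[155:260,265:425]
import numpy as np
A=cv2.resize(a,None,fx=4,fy=4,interpolation=cv2.INTER_CUBIC)
B=cv2.resize(b,(376,400),interpolation=cv2.INTER_CUBIC)
cv2.imwrite("pics/crop1.png",np.hstack([A,B]))
E
```

```text
(no output)
```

View pics/crop1.png

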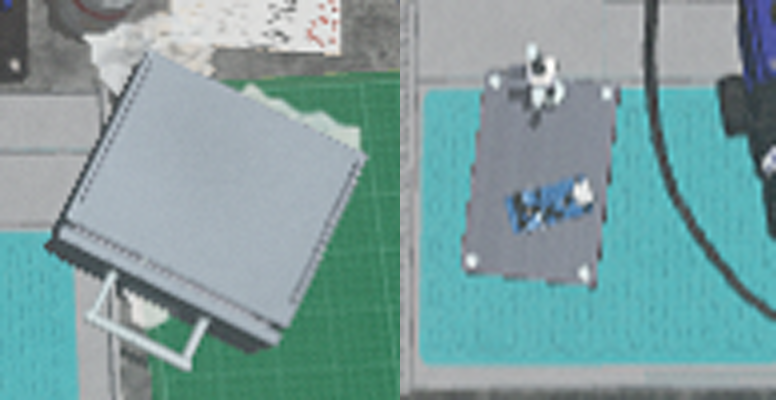

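The crop shows the handle bar running from about top pixel (408,204) to (432,217). The cabinet's back corners are near (422.5,137.5) and (476.7,164). The board centre is near (297,208) and the post near (294,179).

```bash
python3 - <<'E'
from h import *
M=model("top")
f=lambda n,u,v,z:print(n,np.round(onz(M,(u,v),z),4))
c=lambda x,y:(385+x/4-.375,125+y/4-.375)
h1=onz(M,c(90,316),.048);h2=onz(M,c(187,364),.048)
print(h1,h2,(h1+h2)/2,np.linalg.norm(h1-h2),np.degrees(np.arctan2(*(h2-h1)[[0,1]]))) 
for n,p in dict(bl=(150,50),br=(367,155),fl=(60,235),fr=(278,338)).items(): f(n,*c(*p),.075)
d=lambda x,y:(265+x/4.7-.4,165+y/4.706-.4)
for n,p in dict(s1=(88,70),s2=(218,92),s3=(194,286),s4=(66,270)).items(): f(n,*d(*p),.024)
f("board",*d(150,205),.03)
E
```

```text
[ 0.53479666 -0.31309599  0.048     ] [ 0.49427754 -0.39145044  0.048     ] [ 0.5145371  -0.35227321  0.048     ] 0.08821122455941688 -152.65534395415375
bl [ 0.7544 -0.366   0.075 ]
br [ 0.6633 -0.5404  0.075 ]
fl [ 0.5982 -0.2854  0.075 ]
fr [ 0.5122 -0.4585  0.075 ]
s1 [0.6247 0.1024 0.024 ]
s2 [0.6076 0.0072 0.024 ]
s3 [0.4664 0.0245 0.024 ]
s4 [0.4784 0.1168 0.024 ]
board [0.5243 0.0559 0.03  ]
```

drive_tool:
  moves:
    - [100,0,0,0,-0.111]
    - [100,0,0,0,-0.111]
    - [100,0,0,0,-0.111]
    - [100,0,0,0,-0.111]
    - [100,0,0,0,-0.111]
    - [100,0,0,0,-0.111]
    - [60,25,10,0,0]
    - [60,25,10,0,0]
    - [60,25,10,0,0]
    - [60,25,10,0,0]
    - [60,25,10,0,0]
    - [60,25,10,0,0]

```text
time: 1.15
ee_pos: [0.3826, -0.4614, 0.242]
orientation: [-180.0, -0.0, 62.7]
contact_force: [0.3, 0.4, -0.5]
opening: 0.6
gripper_force: 0.0
```

drive_tool:
  moves:
    - [50,25,10,0,0]
    - [50,25,10,0,0]
    - [50,25,10,0,0]
    - [50,25,10,0,0]
    - [50,25,10,0,0]
    - [50,0,0,0,0]
    - [50,0,0,0,0]

```text
time: 1.73
ee_pos: [0.4844, -0.3732, 0.242]
orientation: [-180.0, 0.0, 62.9]
contact_force: [-0.0, 0.3, -0.8]
opening: 0.501
gripper_force: 0.0
```

```bash
python3 - <<'E'
from h import *
s=bot.observe();print({k:np.round(s[k],3) for k in('time','ee_pos','orientation','joint_positions','contact_force')})
M,im=snap("wrist","w1")
print(np.round(-M[2].T@M[3],3),np.round(M[2][2],3))
print(proj(M,[[.5348,-.313,.048],[.4943,-.3914,.048],[.598,-.285,.075],[.512,-.458,.075]]))
E
```

```text
{'time': np.float64(1.733), 'ee_pos': array([ 0.484, -0.373,  0.242]), 'orientation': array([-1.79956e+02,  6.00000e-03,  6.29000e+01]), 'joint_positions': array([-4.8059e+01,  2.9207e+01,  8.4104e+01, -2.3000e-02,  6.6728e+01,
       -2.0950e+01]), 'contact_force': array([-0.   ,  0.325, -0.801])}
[ 0.515 -0.313  0.373] [-0.12  -0.235 -0.965]
[[332.10297735 112.1844281 ]
 [330.70276465 190.68404323]
 [379.79610905  53.40265982]
 [372.0489933  240.48006639]]
```

View pics/w1.png

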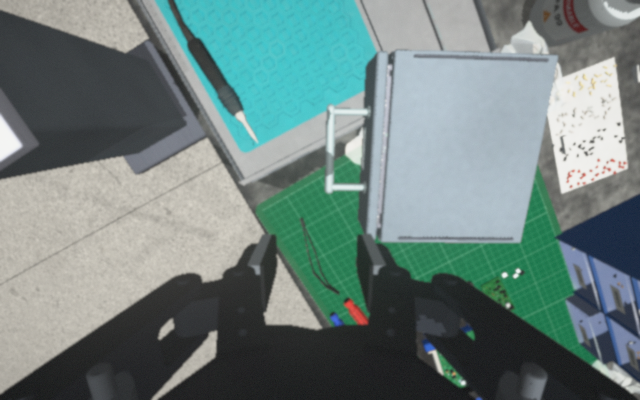

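The wrist view shows the handle bar from about (331,110) to (329,190), with the front panel edge at u≈372. This agrees with the top view.

```bash
python3 - <<'E'
from h import *
T=model("top");W=model("wrist");im=cv2.imread("pics/w1.png")
# bar centre columns in wrist by brightness
g=cv2.cvtColor(im,cv2.COLOR_BGR2GRAY)
for v in(120,135,150,165,180):
    r=g[v,315:345].astype(int);print(v,r.tolist())
for a,b in(((407.1,203.6),(331,109)),((431.4,215.6),(329.5,190))):
    p,e=tri([ray(T,a),ray(W,b)]);print(p.round(4),np.round(e,4),onz(W,b,.048).round(4))
E
```

```text
120 [187, 187, 186, 189, 189, 189, 189, 189, 189, 185, 174, 152, 143, 174, 213, 232, 235, 227, 210, 189, 176, 184, 187, 188, 189, 189, 189, 188, 188, 189]
135 [188, 188, 187, 187, 187, 187, 186, 187, 186, 182, 166, 161, 183, 212, 228, 235, 232, 220, 204, 193, 190, 189, 187, 186, 182, 176, 167, 164, 157, 150]
150 [123, 112, 105, 103, 102, 100, 97, 96, 95, 99, 119, 151, 183, 211, 229, 234, 228, 212, 181, 140, 108, 94, 89, 89, 86, 88, 87, 85, 90, 124]
165 [88, 86, 88, 89, 88, 88, 89, 90, 94, 101, 113, 120, 129, 142, 149, 149, 141, 131, 120, 109, 105, 104, 106, 109, 113, 117, 121, 123, 117, 111]
180 [120, 114, 111, 107, 107, 111, 114, 110, 107, 115, 141, 178, 210, 226, 232, 227, 216, 193, 161, 125, 105, 101, 107, 109, 108, 103, 101, 102, 103, 105]
[ 0.5337 -0.3107  0.0588] [0.0002 0.0002] [ 0.5345 -0.3105  0.048 ]
[ 0.4933 -0.3885  0.0587] [0.0001 0.0001] [ 0.4926 -0.391   0.048 ]
```

drive_tool:
  moves:
    - [40,16,8,0,0]
    - [40,17,8,0,0]
    - [40,0,0,30,0]
    - [40,0,0,30,0]
    - [40,0,0,30,0]
    - [40,0,0,30,0]
    - [40,0,0,30,0]
    - [40,0,0,25,0]
    - [40,0,0,15,0]
    - [40,0,0,10,0]
    - [40,0,0,0,0]

```text
time: 2.7
ee_pos: [0.5116, -0.353, 0.0406]
orientation: [-179.8, -0.0, 62.6]
contact_force: [-0.4, 1.1, -0.2]
opening: 0.403
gripper_force: 0.0
```

drive_tool:
  moves:
    - [0,0,0,0,0]
    - [0,0,0,0,0]
    - [0,0,0,0,0]
    - [0,0,0,0,0]
    - [0,0,0,0,0]
    - [0,0,0,0,0]
  grip_force: 30

```text
time: 3.2
ee_pos: [0.5131, -0.3532, 0.0434]
orientation: [179.9, 0.1, 62.7]
contact_force: [-3.5, -1.9, 3.4]
opening: 0.099
gripper_force: 29.7
```

drive_tool:
  moves:
    - [0,0,-4,0,0]
    - [0,0,-8,0,0]
    - [0,0,-12,0,0]
    - [0,0,-12,0,0]
    - [0,0,-12,0,0]
    - [0,0,-12,0,0]
    - [0,0,-12,0,0]
    - [0,0,-12,0,0]
    - [0,0,-12,0,0]
    - [0,0,-12,0,0]
    - [0,0,-10,0,0]
    - [0,0,-7,0,0]

```text
time: 4.2
ee_pos: [0.4017, -0.2945, 0.0433]
orientation: [179.9, 0.0, 62.7]
contact_force: [1.7, -0.8, 6.6]
opening: 0.1
gripper_force: 29.9
```

drive_tool:
  moves:
    - [0,0,-5,0,0]
    - [0,0,-3,0,0]
    - [0,0,-2,0,0]
    - [0,0,-2,0,0]
    - [0,0,0,0,0]
    - [0,0,0,0,0]

```text
time: 4.7
ee_pos: [0.396, -0.2917, 0.0434]
orientation: [179.3, 0.1, 62.6]
contact_force: [13.8, 0.5, 0.6]
opening: 0.106
gripper_force: 29.6
```

drive_tool:
  moves:
    - [0,0,-2,0,0]
    - [0,0,-2,0,0]
    - [0,0,0,0,0]

```text
time: 4.95
ee_pos: [0.3959, -0.2918, 0.0434]
orientation: [178.8, 0.2, 62.5]
contact_force: [23.4, 2.2, -5.8]
opening: 0.104
gripper_force: 29.4
```

drive_tool:
  moves:
    - [0,0,2,0,0]
    - [0,0,2,0,0]
    - [40,0,0,0,0]
    - [40,0,0,0,0]
    - [40,0,0,0,0]
    - [40,0,0,0,0]
    - [40,0,0,0,0]

```text
time: 5.53
ee_pos: [0.3904, -0.2889, 0.0421]
orientation: [-179.9, -0.0, 62.7]
contact_force: [0.1, -0.2, -0.6]
opening: 0.398
gripper_force: 0.0
```

drive_tool:
  moves:
    - [40,0,0,-15,0]
    - [40,0,0,-30,0]
    - [40,0,0,-35,0]
    - [40,0,0,-35,0]
    - [40,0,0,-35,0]
    - [40,0,0,-30,0]
    - [40,0,0,-20,0]
    - [40,0,0,0,0]

```text
time: 6.2
ee_pos: [0.3926, -0.2913, 0.2465]
orientation: [179.5, 0.2, 62.7]
contact_force: [-0.2, -1.1, -0.4]
opening: 0.402
gripper_force: 0.0
```

```bash
python3 - <<'E'
from h import *
s=bot.observe();print({k:np.round(s[k],3) for k in('time','ee_pos','orientation','joint_positions','contact_force')})
M,im=snap("wrist","w2")
M,im=snap("top","top2")
cv2.imwrite("pics/c2.png",np.hstack([cv2.resize(cv2.imread("pics/top2.png")[140:250,370:480],(400,400),interpolation=cv2.INTER_CUBIC),cv2.imread("pics/w2.png")[0:400,120:520]]))
E
```

```text
{'time': np.float64(6.2), 'ee_pos': array([ 0.393, -0.291,  0.247]), 'orientation': array([179.517,   0.195,  62.714]), 'joint_positions': array([-4.97030e+01,  1.92530e+01,  1.01241e+02,  5.00000e-03,
        5.89840e+01, -2.24210e+01]), 'contact_force': array([-0.215, -1.054, -0.447])}
```

View pics/c2.png

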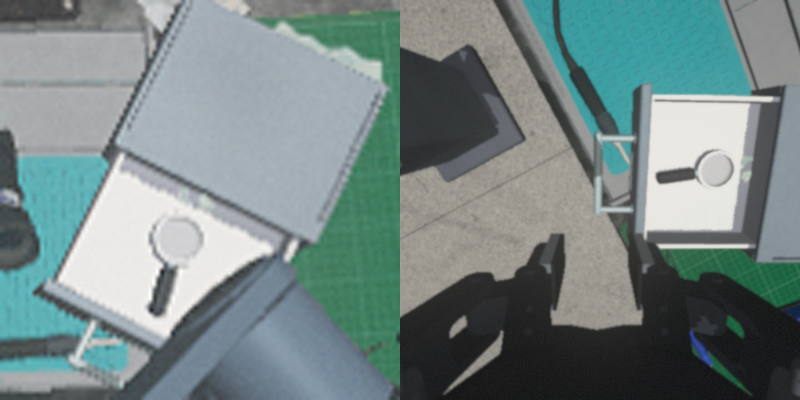

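The drawer is open. In the wrist picture the loupe ring is at about (435,168), with its handle running to (377,178). In the top picture the ring is at (419,206) and the handle end at (413,226).

```bash
cat >> h.py <<'E'
def handle(im,box):
    # dark, elongated blob within box (u0,v0,u1,v1): returns ends & centroid
    u0,v0,u1,v1=box; g=cv2.cvtColor(im[v0:v1,u0:u1],cv2.COLOR_RGB2GRAY)
    n,l,st,c=cv2.connectedComponentsWithStats((g<100).astype(np.uint8))
    i=1+np.argmax(st[1:,4]); ys,xs=np.where(l==i)
    w=cv2.minAreaRect(np.c_[xs,ys].astype(np.float32))
    return c[i]+[u0,v0],w[1],st[i,4],cv2.fitLine(np.c_[xs,ys].astype(np.float32),cv2.DIST_L2,0,.01,.01).ravel()[:2]
E
python3 - <<'E'
from h import *
W=model("wrist");T=model("top")
w=cv2.imread("pics/w2.png")[:,:,::-1].copy();t=cv2.imread("pics/top2.png")[:,:,::-1].copy()
hw=handle(w,(370,150,420,200));ht=handle(t,(408,205,425,229));print(hw,ht)
p,e=tri([ray(W,hw[0]),ray(T,ht[0])]);print("handle",p,e)
q,e=tri([ray(W,(435,168)),ray(T,(419,206))]);print("ring",q,e)
for z in(.023,.033):
  a=onz(W,hw[0],z);b=onz(W,(435,168),.025);print(a,b,np.degrees(np.arctan2(*(b-a)[[1,0]])),np.linalg.norm((b-a)[:2]))
E
```

```text
(array([395.26842105, 175.26315789]), (10.606602668762207, 37.05239486694336), np.int32(380), array([ 0.9912242 , -0.13219114], dtype=float32)) (array([414.        , 219.53333333]), (3.4785051345825195, 12.965337753295898), np.int32(45), array([ 0.28403044, -0.9588153 ], dtype=float32))
handle [ 0.49056564 -0.35408305 -0.0442526 ] [np.float64(0.0009828108146330554), np.float64(0.0009828108146330164)]
ring [ 0.53528848 -0.36166084 -0.00703094] [np.float64(0.004175088218304354), np.float64(0.0041750882183042865)]
[ 0.48000798 -0.33339288  0.023     ] [ 0.52730778 -0.34699744  0.025     ] -16.046515596377862 0.04921742174190189
[ 0.4783458  -0.33043102  0.033     ] [ 0.52730778 -0.34699744  0.025     ] -18.6933885149695 0.051688699133559696
```

drive_tool:
  moves:
    - [40,0,0,0,0.116]
    - [40,0,0,0,0.116]
    - [40,0,0,0,0.116]
    - [40,0,0,0,0.116]
    - [40,0,0,0,0.116]
    - [40,0,0,0,0.116]
    - [40,0,0,0,0.116]
    - [40,0,0,0,0.116]
    - [40,0,0,0,0.116]
    - [40,0,0,0,0.116]
    - [40,0,0,0,0.116]
    - [40,0,0,0,0.116]

```text
time: 7.3
ee_pos: [0.3901, -0.2885, 0.2401]
orientation: [-179.8, 0.3, -17.4]
contact_force: [0.4, 0.0, -0.3]
opening: 0.399
gripper_force: 0.0
```

drive_tool:
  moves:
    - [40,0,0,0,0]
    - [40,0,0,0,0]

```text
time: 7.47
ee_pos: [0.3904, -0.2888, 0.2407]
orientation: [-179.9, 0.2, -16.9]
contact_force: [0.8, 0.4, -0.1]
opening: 0.395
gripper_force: 0.0
```

```bash
python3 - <<'E'
from h import *
M,im=snap("wrist","w3"); np.savez("w3.npz",K=M[0],k=M[1],R=M[2],t=M[3])
print(bot.observe()['orientation'],bot.observe()['ee_pos'],proj(M,[[.479,-.332,.03],[.527,-.347,.025]]))
E
```

```text
[-1.79902161e+02  1.49683697e-01 -1.68839684e+01] [ 0.3905868  -0.28896995  0.24099147] [[331.03638669  92.63190357]
 [331.79001223  45.17330518]]
```

drive_tool:
  moves:
    - [40,15,2,5,0]
    - [40,25,4,10,0]
    - [40,25,4,15,0]
    - [40,20,3,15,0]
    - [40,9,1,10,0]
    - [40,0,0,0,0]
    - [40,0,0,0,0]

```text
time: 8.1
ee_pos: [0.476, -0.3295, 0.1862]
orientation: [-179.9, 0.2, -17.0]
contact_force: [-0.3, 0.6, 0.1]
opening: 0.401
gripper_force: 0.0
```

```bash
python3 - <<'E'
from h import *
M,im=snap("wrist","w4"); np.savez("w4.npz",K=M[0],k=M[1],R=M[2],t=M[3])
print(bot.observe()['orientation'],bot.observe()['ee_pos'],proj(M,[[.479,-.332,.03],[.527,-.347,.025]]))
cv2.imwrite("pics/c4.png",np.hstack([cv2.imread("pics/w3.png")[0:400,120:520],cv2.imread("pics/w4.png")[0:400,120:520]]))
E
```

```text
[-1.79937542e+02  1.38049388e-01 -1.69798253e+01] [ 0.47589998 -0.32959081  0.18697291] [[318.50599352 184.08537859]
 [318.96443931 133.83573865]]
```

View pics/c4.png

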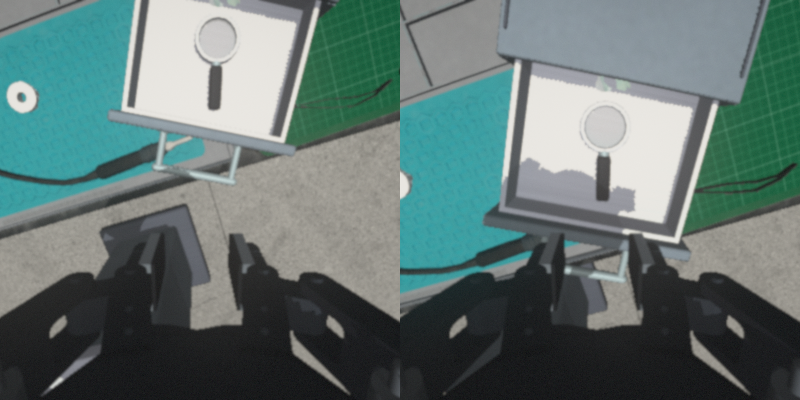

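In w3 the lens is at about (336,41) and the handle at (335,88). In w4 the lens is at (325,127) and the handle at (323,177).

```bash
cat >> h.py <<'E'
def load(f):
    z=np.load(f+".npz"); return (z["K"],float(z["k"]),z["R"],z["t"]),cv2.imread(f"pics/{f}.png")[:,:,::-1].copy()
E
python3 - <<'E'
from h import *
R=[];L=[]
for f,b,lc in(("w3",(322,66,352,112),(336,41)),("w4",(308,155,340,203),(324.5,127))):
    M,im=load(f);h=handle(im,b);print(h)
    g=cv2.medianBlur(cv2.cvtColor(im,cv2.COLOR_RGB2GRAY),3)
    c=cv2.HoughCircles(g,cv2.HOUGH_GRADIENT_ALT,1,20,param1=150,param2=.6,minRadius=13,maxRadius=32)
    c=None if c is None else c[0]; print(None if c is None else c[np.hypot(*(c[:,:2]-lc).T)<8])
    R.append(ray(M,h[0]));L.append(ray(M,lc))
    a=onz(M,h[0],.031);l=onz(M,lc,.027);print("grip@.031",a,"lens@.027",l,"yaw",np.degrees(np.arctan2(*(l-a)[[1,0]])),np.hypot(*(l-a)[:2]))
print(tri(R),tri(L))
E
```

```text
(array([334.52459016,  87.3676815 ]), (10.262130737304688, 42.09290313720703), np.int32(427), array([ 0.05645427, -0.99840516], dtype=float32))
[[338.        38.        21.352268]]
grip@.031 [ 0.48318307 -0.33723056  0.031     ] lens@.027 [ 0.52929272 -0.35235647  0.027     ] yaw -18.161669960729885 0.04852723335521801
(array([322.42857143, 179.11196911]), (43.0, 12.0), np.int32(518), array([ 0.02915323, -0.99957496], dtype=float32))
[[326.       126.        22.256966]]
grip@.031 [ 0.48301871 -0.33738445  0.031     ] lens@.027 [ 0.53182991 -0.35414601  0.027     ] yaw -18.952260457914676 0.051608947972622374
(array([ 0.48311816, -0.33730133,  0.03128237]), [np.float64(0.00010351236997447136), np.float64(0.00010351236997432801)]) (array([ 0.53161485, -0.35408289,  0.01568622]), [np.float64(0.0002972083200382818), np.float64(0.00029720832003829066)])
```

drive_tool:
  moves:
    - [40,5,3,0,0.035]
    - [40,4,2.5,20,0]
    - [40,0,0,30,0]
    - [40,0,0,30,0]
    - [40,0,0,25,0]
    - [40,0,0,20,0]
    - [40,0,0,15,0]
    - [40,0,0,10,0]
    - [40,0,0,5,0]
    - [40,0,0,0,0]
    - [40,0,0,0,0]

```text
time: 9.07
ee_pos: [0.484, -0.3388, 0.0333]
orientation: [180.0, -0.1, -19.0]
contact_force: [-0.5, -0.6, 0.0]
opening: 0.404
gripper_force: 0.0
```

```bash
python3 - <<'E'
from h import *
M,im=snap("wrist","w5");s=bot.observe();print(s['ee_pos'],s['orientation'],s['contact_force'])
print(proj(M,[[.4831,-.3373,.031],[.5316,-.3541,.027]]))
cv2.imwrite("pics/c5.png",cv2.resize(im[50:350,170:470,::-1],None,fx=2,fy=2))
E
```

```text
[ 0.48433399 -0.33902038  0.0335533 ] [ 1.79946950e+02 -1.05833180e-01 -1.90311787e+01] [-0.44918805 -0.11300036 -0.31964841]
[[315.07004688 258.50284837]
 [315.193441   157.45638554]]
```

View pics/c5.png

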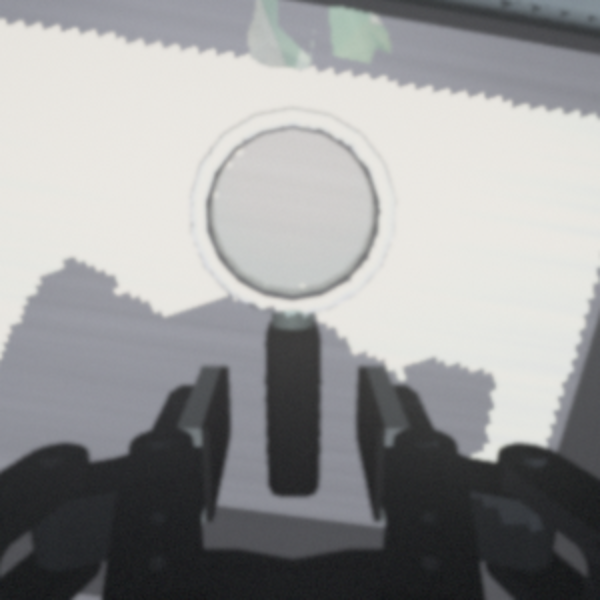

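The loupe handle is centred between the pads, with the ring centre at about (317,155) and the handle axis at u≈317.

drive_tool:
  moves:
    - [40,0,0,2,0]
    - [10,0,0,0,0]
    - [0,0,0,0,0]
    - [0,0,0,0,0]
    - [0,0,0,0,0]
    - [0,0,0,0,0]
    - [0,0,0,0,0]
    - [0,0,0,0,0]
  grip_force: 50

```text
time: 9.78
ee_pos: [0.4843, -0.3388, 0.0311]
orientation: [180.0, -0.1, -19.0]
contact_force: [-1.3, -0.1, 5.5]
opening: 0.15
gripper_force: 50.2
```

drive_tool:
  moves:
    - [0,0,0,-5,0]
    - [0,0,0,-10,0]
    - [0,0,0,-20,0]
    - [0,0,0,-30,0]
    - [0,0,0,-30,0]
    - [0,0,0,-30,0]
    - [0,0,0,-30,0]
    - [0,0,0,-30,0]
    - [0,0,0,-20,0]
    - [0,0,0,-15,0]
    - [0,0,0,0,0]
    - [0,0,0,0,0]

```text
time: 10.78
ee_pos: [0.4839, -0.3385, 0.2512]
orientation: [180.0, -0.1, -19.0]
contact_force: [-0.4, -0.4, -1.1]
opening: 0.151
gripper_force: 49.5
```

drive_tool:
  moves:
    - [0,-15,0,0,0]
    - [0,-20,0,0,0]
    - [0,-20,0,0,0]
    - [0,-15,0,0,0]
    - [0,-10,0,0,0]
    - [0,0,0,0,0]

```text
time: 11.28
ee_pos: [0.4059, -0.3106, 0.2489]
orientation: [-179.9, 0.3, -19.1]
contact_force: [0.6, -0.1, -0.5]
opening: 0.147
gripper_force: 49.4
```

```bash
python3 - <<'E'
from h import *
M,im=snap("wrist","w6"); np.savez("w6.npz",K=M[0],k=M[1],R=M[2],t=M[3]);s=bot.observe();print(s['ee_pos'],s['orientation'],s['contact_force'],s['opening'])
g=cv2.medianBlur(cv2.cvtColor(im,cv2.COLOR_RGB2GRAY),3)
print(cv2.HoughCircles(g,cv2.HOUGH_GRADIENT_ALT,1,20,param1=150,param2=.6,minRadius=30,maxRadius=65))
M,im=snap("top","top3"); T,S=model("top"),snap("scene","scene3")
E
```

```text
[ 0.40740968 -0.31175432  0.24938747] [-1.79922490e+02  1.08160034e-01 -1.90844264e+01] [-0.24502688  0.096448   -1.14930201] 0.147927280703556
[[[313.       156.        50.887745]
  [313.       156.        41.80546 ]
  [  2.        86.        46.17081 ]]]
```

drive_tool:
  moves:
    - [0,-5,-14,0,0]
    - [0,-8,-24,0,0]
    - [0,-10,-28,0,0]
    - [0,-10,-28,0,0]
    - [0,-10,-28,0,0]
    - [0,-10,-28,0,0]
    - [0,-10,-28,0,0]
    - [0,-10,-28,0,0]
    - [0,-10,-28,0,0]
    - [0,-8,-24,0,0]
    - [0,-5,-14,0,0]
    - [0,0,0,0,0]

```text
time: 12.43
ee_pos: [0.4054, -0.0205, 0.2502]
orientation: [-179.9, 0.1, -18.8]
contact_force: [-0.1, -0.0, -0.1]
opening: 0.15
gripper_force: 49.4
```

drive_tool:
  moves:
    - [0,0,0,0,0]
    - [0,0,0,0,0]

```text
time: 12.6
ee_pos: [0.4067, -0.0241, 0.2504]
orientation: [180.0, -0.1, -19.0]
contact_force: [1.1, 0.3, -1.9]
opening: 0.145
gripper_force: 49.4
```

```bash
python3 - <<'E'
from h import *
M,im=snap("wrist","w7"); np.savez("w7.npz",K=M[0],k=M[1],R=M[2],t=M[3]);s=bot.observe();print(s['ee_pos'],s['orientation'],s['contact_force'],s['opening'])
print(proj(M,[[.524,.056,.03],[.605,.056,.12]]))
M,im=snap("top","top3");snap("scene","scene3")
E
```

```text
[ 0.40673672 -0.02447036  0.25040064] [ 1.79989015e+02 -4.40912421e-02 -1.90514660e+01] [-0.14638599 -0.34564101 -1.48541551] 0.15180255976619678
[[220.12086221 105.7193584 ]
 [145.7921434    3.37700568]]
```

drive_tool:
  moves:
    - [0,0,-15,0,-0.08]
    - [0,0,-25,0,-0.08]
    - [0,0,-25,0,-0.07]
    - [0,0,-15,0,0]
    - [0,0,0,0,0]
    - [0,0,0,0,0]

```text
time: 13.25
ee_pos: [0.4233, 0.0537, 0.2502]
orientation: [180.0, 0.0, -5.8]
contact_force: [0.6, -0.3, -1.0]
opening: 0.149
gripper_force: 49.4
```

```bash
python3 - <<'E'
from h import *
M,im=snap("wrist","w8"); np.savez("w8.npz",K=M[0],k=M[1],R=M[2],t=M[3]);s=bot.observe();print(s['ee_pos'],s['orientation'],s['contact_force'],s['opening'])
print(proj(M,[[.524,.056,.03],[.605,.056,.12]]))
a=cv2.imread("pics/w7.png");b=cv2.imread("pics/w8.png");c=cv2.imread("pics/scene3.png")
A=cv2.resize(c[165:260,265:360],(380,380),interpolation=cv2.INTER_CUBIC)
cv2.imwrite("pics/c8.png",np.vstack([np.hstack([a[0:220,40:440],b[0:220,130:530]]),np.hstack([A,cv2.resize(a[0:127,100:240],(420,380),interpolation=cv2.INTER_CUBIC)])]))
E
```

```text
[0.4232728  0.05326033 0.25022608] [ 1.79970599e+02  5.62580265e-03 -5.87413319e+00] [ 0.52498565 -0.0656101  -1.18181967] 0.14642361538742066
[[305.82662661  91.76668032]
 [290.81293473 -25.74908215]]
```

View pics/c8.png

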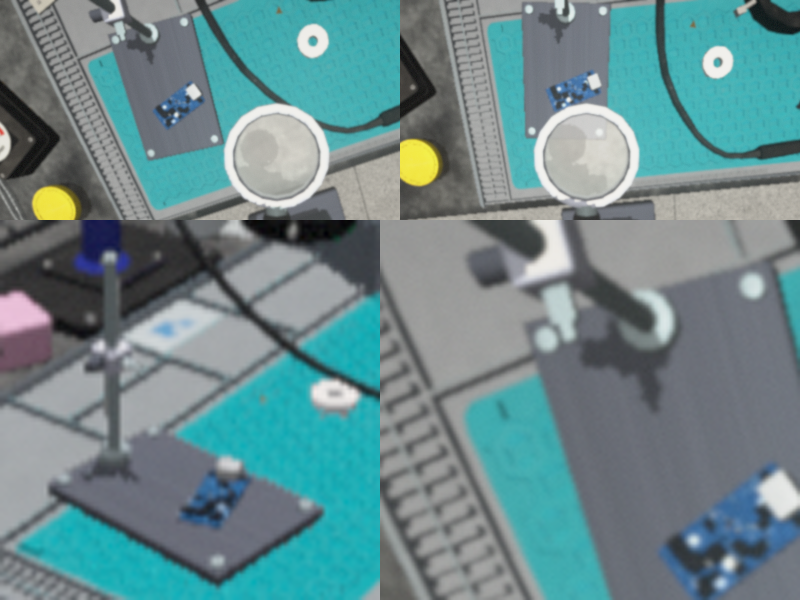

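w7 shows the pointer tip at about (163,38), the block above it and the board centre near (220,104). w8 shows the blade end at about (290,12) and the board at (305,90). I'll take two more wrist views with a wider baseline for the pointer height.

drive_tool:
  moves:
    - [0,5,-16,0,0]
    - [0,7,-28,0,0]
    - [0,7,-28,0,0]
    - [0,7,-28,0,0]
    - [0,4,-16,0,0]
    - [0,0,0,0,0]
    - [0,0,0,0,0]
    - [0,0,0,0,0]

```text
time: 13.97
ee_pos: [0.4644, 0.1649, 0.25]
orientation: [179.9, 0.1, -5.9]
contact_force: [0.4, -0.1, -0.1]
opening: 0.147
gripper_force: 49.4
```

```bash
python3 - <<'E'
from h import *
M,im=snap("wrist","w9"); np.savez("w9.npz",K=M[0],k=M[1],R=M[2],t=M[3]);s=bot.observe();print(s['ee_pos'])
E
```

```text
[0.46436742 0.16482709 0.25011526]
```

drive_tool:
  moves:
    - [0,1,16,0,0]
    - [0,3,28,0,0]
    - [0,3,28,0,0]
    - [0,3,28,0,0]
    - [0,3,20,0,0]
    - [0,1,14,0,0]
    - [0,0,0,0,0]
    - [0,0,0,0,0]
    - [0,0,0,0,0]

```text
time: 14.77
ee_pos: [0.4646, 0.0313, 0.2503]
orientation: [-180.0, 0.0, -5.9]
contact_force: [-0.1, 0.4, -1.9]
opening: 0.143
gripper_force: 49.4
```

```bash
python3 - <<'E'
from h import *
M,im=snap("wrist","w10"); np.savez("w10.npz",K=M[0],k=M[1],R=M[2],t=M[3]);s=bot.observe();print(s['ee_pos'])
t=[]
for f,z in(("w7",.1),("w8",.1),("w9",.1),("w10",.1)):
    M,im=load(f);c=proj(M,[[.582,.06,z]])[0];print(f,c.round())
    u=int(np.clip(c[0],32,607));v=int(np.clip(c[1],30,369))
    cr=im[v-30:v+30,u-32:u+32,::-1];cv2.imwrite(f"pics/x_{f}.png",cr);print(u-32,v-30)
    t.append(cv2.resize(cr,(400,300),interpolation=cv2.INTER_CUBIC))
cv2.imwrite("pics/c10.png",np.vstack([np.hstack(t[:2]),np.hstack(t[2:])]))
E
```

```text
[0.4646579  0.03175052 0.25033597]
w7 [166.  40.]
133 10
w8 [291.  15.]
259 0
w9 [419.  52.]
386 22
w10 [272.  68.]
240 38
```

View pics/c10.png

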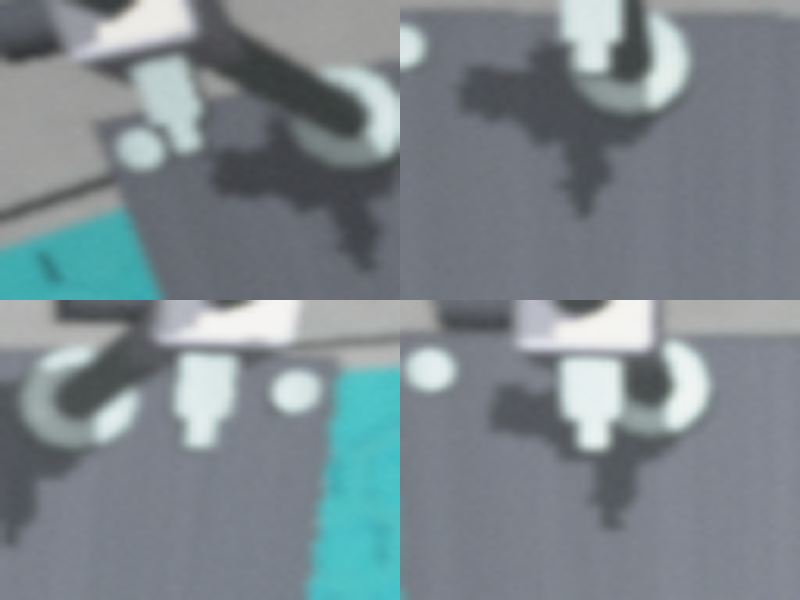

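The four crops show the pointer's tip ends at w7 (162.5,40), w8 (289,14.2), w9 (417.6,50.8) and w10 (270.6,67.6).

```bash
cat > m.py <<'E'
from h import *
tips=dict(w7=(162.5,40),w8=(289,14.2),w9=(417.6,50.8),w10=(270.6,67.6))
p,e=tri([ray(load(f)[0],uv) for f,uv in tips.items()]);print("tip",p.round(4),np.round(e,4))
p,e=tri([ray(load(f)[0],tips[f]) for f in("w9","w10")]);print("tip9,10",p.round(4))
p,e=tri([ray(load(f)[0],tips[f]) for f in("w7","w9")]);print("tip7,9",p.round(4))
for f in tips:
    M,im=load(f);hsv=cv2.cvtColor(im,cv2.COLOR_RGB2HSV)
    c=proj(M,[[.524,.056,.026]])[0].astype(int);u0,v0=c-40;v0=max(v0,0)
    H=hsv[v0:v0+80,u0:u0+80].astype(int);b=im[v0:v0+80,u0:u0+80].astype(int)
    blue=((H[...,0]>100)&(H[...,0]<125)&(H[...,1]>110)).astype(np.uint8)
    blue=cv2.morphologyEx(blue,cv2.MORPH_CLOSE,np.ones((5,5)))
    n,l,st,_=cv2.connectedComponentsWithStats(blue);i=1+np.argmax(st[1:,4])
    near=cv2.dilate((l==i).astype(np.uint8),np.ones((5,5)))
    br=(b.min(2)>165).astype(np.uint8);n2,l2,st2,_=cv2.connectedComponentsWithStats(br)
    m=(l==i).astype(np.uint8)
    for k in range(1,n2):
        if 8<st2[k,4]<250 and (near[l2==k]).any(): m|=(l2==k).astype(np.uint8)
    ys,xs=np.where(m);r=cv2.minAreaRect(np.c_[xs+u0,ys+v0].astype(np.float32))
    box=np.array([onz(M,q,.027) for q in cv2.boxPoints(r)]);s=[np.linalg.norm(box[k]-box[k-1]) for k in(1,2)]
    print(f,"board px",np.round(r[0],1),"ctr",box.mean(0).round(4),"size",np.round(s,3),[onz(M,r[0],.027).round(4)])
E
python3 m.py; python3 - <<'E'
from h import *
ee=dict(w6=(.4069,-.3113,.2494,-19.05),w7=(.4067,-.0243,.2504,-19.05),w8=(.4233,.0533,.2502,-5.87),w9=(.4644,.1648,.2501,-5.9),w10=(.4647,.0317,.2503,-5.9))
for f,(x,y,z,w) in ee.items():
    M,im=load(f);g=cv2.medianBlur(cv2.cvtColor(im,cv2.COLOR_RGB2GRAY),3)
    c=cv2.HoughCircles(g,cv2.HOUGH_GRADIENT_ALT,1,20,param1=150,param2=.5,minRadius=35,maxRadius=65)[0]
    c=c[np.hypot(*(c[:,:2]-[315,156]).T)<10]
    # rim: white ring mask -> ellipse
    r=(np.hypot(*(np.indices(g.shape)[::-1]-np.array([314,156])[:,None,None]))<60)
    m=((g>205)&r).astype(np.uint8);m[200:]=0
    cs=max(cv2.findContours(m,cv2.RETR_EXTERNAL,cv2.CHAIN_APPROX_NONE)[0],key=cv2.contourArea);el=cv2.fitEllipse(cv2.convexHull(cs))
    q=onz(M,el[0],z-.002)-[x,y,z];a=np.radians(w);X=np.array([np.cos(a),np.sin(a)]);Y=np.array([np.sin(a),-np.cos(a)])
    print(f,c.round(1).tolist(),np.round(el,1) if 0 else el,"tool off",(q[:2]@X).round(4),(q[:2]@Y).round(4))
E
```

```text
tip [0.5825 0.0616 0.1021] [0.0002 0.0002 0.0003 0.0004]
tip9,10 [0.5827 0.0614 0.1015]
tip7,9 [0.5825 0.0617 0.1022]
w7 board px [223.1 101.7] ctr [0.5273 0.0519 0.027 ] size [0.047 0.027] [array([0.5275, 0.0517, 0.027 ])]
w8 board px [309.6  87.8] ctr [0.528  0.0514 0.027 ] size [0.049 0.027] [array([0.5282, 0.0513, 0.027 ])]
w9 board px [406.8 113.5] ctr [0.5286 0.0498 0.027 ] size [0.052 0.027] [array([0.5287, 0.0497, 0.027 ])]
w10 board px [265.5 130.9] ctr [0.5262 0.0873 0.027 ] size [0.003 0.01 ] [array([0.5262, 0.0873, 0.027 ])]
w6 [[314.0, 157.0, 42.900001525878906], [314.0, 157.0, 52.400001525878906]] ((315.59466552734375, 150.23516845703125), (107.64752197265625, 115.85528564453125), 109.77754211425781) tool off 0.0527 -0.0012
w7 [[317.0, 154.0, 41.900001525878906], [317.0, 154.0, 53.400001525878906]] ((316.3012390136719, 155.79476928710938), (103.78215789794922, 104.26338958740234), 84.21280670166016) tool off 0.0512 -0.0008
w8 [[312.0, 155.0, 44.900001525878906]] ((316.29803466796875, 155.6538848876953), (103.34996795654297, 104.73190307617188), 87.55006408691406) tool off 0.0514 -0.0009
w9 [[317.0, 154.0, 42.599998474121094], [317.0, 154.0, 52.099998474121094]] ((316.4045715332031, 155.1861114501953), (103.4356689453125, 105.41104125976562), 107.08326721191406) tool off 0.0516 -0.0005
w10 [[316.0, 155.0, 42.70000076293945], [316.0, 155.0, 52.20000076293945]] ((316.48480224609375, 155.662109375), (103.83214569091797, 105.12036895751953), 104.80789947509766) tool off 0.0513 -0.0
```

```bash
python3 - <<'E'
from h import *
scr={}
for f in("w7","w8","w9","w10"):
    M,im=load(f);c=proj(M,[[.526,.054,.027]])[0]
    px=proj(M,[[.545,.095,.024]])[0].astype(int)
    ref=np.median(im[px[1]-3:px[1]+4,px[0]-3:px[0]+4].reshape(-1,3),0)
    d=np.abs(im.astype(int)-ref).max(2)
    m=(d>32).astype(np.uint8)
    roi=np.zeros_like(m)
    poly=proj(M,[onz_ for onz_ in [[.572,.087,.026],[.565,.014,.026],[.483,.022,.026],[.49,.098,.026]]]).astype(np.int32)
    cv2.fillConvexPoly(roi,poly,1);m&=roi
    m=cv2.morphologyEx(m,cv2.MORPH_CLOSE,np.ones((3,3)))
    n,l,st,ct=cv2.connectedComponentsWithStats(m);i=1+np.argmax(st[1:,4]);ys,xs=np.where(l==i)
    W=np.array([onz(M,(x,y),.027)[:2] for x,y in zip(xs,ys)],np.float32);r=cv2.minAreaRect(W)
    print(f,ref,"board",np.round(r[0],4),np.round(r[1],4),round(r[2],1),"centroid",W.mean(0).round(4))
    # screws at predicted plate corners
    for k,P in enumerate([[.615,.094,.025],[.604,.016,.025],[.470,.032,.025],[.482,.11,.025]]):
        u,v=proj(M,[P])[0].astype(int)
        if 12<u<628 and 12<v<388:
            g=im[v-12:v+13,u-12:u+13].min(2);b=(g>185).astype(np.uint8)
            n,l,st,ct=cv2.connectedComponentsWithStats(b)
            o=[(st[j,4],*(ct[j]+[u-12,v-12]).round(1)) for j in range(1,n) if 20<st[j,4]<110]
            if len(o)==1: scr.setdefault(k,[]).append((f,ray(M,o[0][1:]),o[0]))
for k,v in scr.items():
    if len(v)>1: p,e=tri([a[1] for a in v]);print("screw",k,[a[0] for a in v],[a[2] for a in v],p.round(4),np.round(e,4))
E
```

```text
w7 [105. 109. 118.] board [0.5256 0.0578] [0.0275 0.0602] 14.1 centroid [0.5258 0.0579]
w8 [115. 121. 129.] board [0.5166 0.0584] [0.0761 0.06  ] 86.0 centroid [0.5124 0.0562]
w9 [129. 135. 144.] board [0.5269 0.0566] [0.0277 0.0656] 15.2 centroid [0.5268 0.0575]
w10 [124. 130. 138.] board [0.5206 0.0556] [0.0727 0.0686] 84.4 centroid [0.5169 0.0516]
screw 0 ['w7', 'w9', 'w10'] [(np.int32(51), np.float64(160.2), np.float64(31.0)), (np.int32(47), np.float64(360.8), np.float64(37.6)), (np.int32(40), np.float64(244.4), np.float64(51.4))] [0.6213 0.0968 0.0168] [0.0064 0.0024 0.0045]
screw 1 ['w7', 'w8', 'w10'] [(np.int32(29), np.float64(223.8), np.float64(21.5)), (np.int32(40), np.float64(332.5), np.float64(10.2)), (np.int32(47), np.float64(316.2), np.float64(52.6))] [0.6068 0.0173 0.0255] [0.     0.0001 0.0001]
```

drive_tool:
  moves:
    - [0,3,-12,0,0]
    - [0,3,-12,0,0]
    - [0,1,-7,10,0]
    - [0,0,0,20,0]
    - [0,0,0,25,0]
    - [0,0,0,25,0]
    - [0,0,0,25,0]
    - [0,0,0,20,0]
    - [0,0,0,10,0]
    - [0,0,0,5,0]
    - [0,0,0,0,0]
    - [0,0,0,0,0]

```text
time: 15.82
ee_pos: [0.4752, 0.0621, 0.1102]
orientation: [-180.0, 0.0, -5.8]
contact_force: [0.7, 0.3, -1.1]
opening: 0.15
gripper_force: 49.4
```

```bash
python3 - <<'E'
from h import *
P=[]
for i in range(3):
    M,im=snap("wrist",f"w11"); s=bot.observe();P.append(np.r_[s['ee_pos'],s['orientation']])
np.savez("w11.npz",K=M[0],k=M[1],R=M[2],t=M[3]);print(np.mean(P,0).round(4),s['time'],s['contact_force'])
print("tip",proj(M,[[.5825,.0616,.102]]),"lens",proj(M,[[.526,.057,.108]]))
S,sc=snap("scene","scene11");snap("top","top11")
print("scene tip",proj(S,[[.5825,.0616,.102]]),"ring ctr",proj(S,[[.526,.057,.102]]))
a=cv2.resize(im[0:200,220:420,::-1],(400,400));b=cv2.resize(sc[160:260,260:360,::-1],(400,400),interpolation=cv2.INTER_CUBIC)
cv2.imwrite("pics/c11.png",np.hstack([a,b]))
E
```

```text
[ 4.75800e-01  6.19000e-02  1.10900e-01  1.79999e+02 -9.37000e-02
 -5.82690e+00] 15.9667 [-0.82325253  0.52237182 -1.57379321]
tip [[293.64590909  30.11770618]] lens [[316.80002742 157.49364751]]
scene tip [[299.24730786 201.24177127]] ring ctr [[318.82272967 207.10542446]]
```

View pics/c11.png

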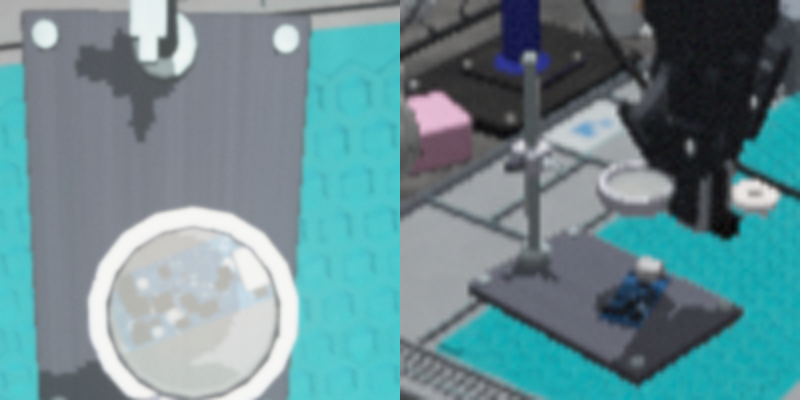

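The wrist view shows the ring centred at about (317,156) with the board inside it, and the tip at (295,30), as predicted. In the scene view the ring centre is at about (319,207), also as predicted. Next is a numeric check of the pointer height in the scene view.

```bash
python3 - <<'E'
from h import *
S=model("scene");g=cv2.imread("pics/scene11.png",0)
for z in(.094,.102,.110): print(z,"tip",proj(S,[[.5825,.0616,z]]).round(1),"post",proj(S,[[.607,.0590,z]]).round(1))
print("cols",list(range(284,308)))
for v in range(188,208):print(v,g[v,284:308].tolist())
d=cv2.absdiff(cv2.imread("pics/scene0.png"),cv2.imread("pics/scene11.png")).max(2)[225:250,300:345];print("board-area diff",d.max(),(d>40).sum())
d=cv2.absdiff(cv2.imread("pics/scene0.png"),cv2.imread("pics/scene11.png")).max(2)[188:210,284:304];print("ptr diff",(d>40).sum())
E
```

```text
0.094 tip [[299.3 204. ]] post [[292.3 200.9]]
0.102 tip [[299.2 201.2]] post [[292.2 198.1]]
0.11 tip [[299.2 198.4]] post [[292.1 195.3]]
cols [284, 285, 286, 287, 288, 289, 290, 291, 292, 293, 294, 295, 296, 297, 298, 299, 300, 301, 302, 303, 304, 305, 306, 307]
188 [49, 54, 69, 90, 73, 56, 54, 76, 80, 81, 80, 45, 37, 58, 79, 86, 91, 87, 90, 126, 161, 178, 195, 199]
189 [51, 55, 81, 114, 94, 58, 56, 76, 81, 80, 79, 62, 59, 83, 92, 88, 88, 109, 131, 174, 192, 196, 197, 198]
190 [47, 52, 68, 95, 81, 56, 49, 78, 83, 81, 86, 85, 81, 88, 88, 98, 127, 166, 180, 195, 195, 188, 179, 180]
191 [34, 36, 41, 48, 42, 38, 38, 75, 81, 82, 84, 89, 86, 89, 125, 162, 180, 196, 198, 190, 178, 162, 156, 163]
192 [20, 24, 22, 24, 19, 26, 60, 78, 81, 79, 84, 88, 106, 132, 175, 195, 201, 201, 194, 176, 161, 152, 149, 158]
193 [18, 17, 12, 23, 34, 53, 82, 81, 80, 82, 88, 119, 164, 181, 198, 202, 203, 202, 197, 188, 180, 171, 158, 160]
194 [47, 34, 38, 55, 79, 93, 109, 86, 80, 85, 108, 136, 173, 192, 200, 202, 203, 203, 203, 202, 200, 194, 187, 186]
195 [87, 83, 86, 89, 113, 154, 182, 113, 84, 88, 132, 18
[... 839 characters left out ...]
 140, 143, 147, 144, 138, 133, 106, 90, 114, 145, 159, 160]
203 [163, 160, 139, 131, 134, 138, 138, 103, 93, 90, 96, 142, 158, 159, 150, 123, 118, 107, 111, 135, 147, 161, 164, 163]
204 [163, 162, 161, 160, 162, 162, 157, 107, 86, 84, 96, 156, 158, 149, 128, 103, 94, 112, 143, 158, 161, 164, 164, 163]
205 [163, 163, 162, 163, 164, 164, 160, 106, 84, 81, 92, 149, 140, 116, 99, 111, 134, 147, 159, 160, 162, 162, 165, 162]
206 [163, 162, 162, 162, 162, 163, 159, 104, 82, 80, 83, 118, 106, 100, 121, 145, 158, 159, 161, 162, 161, 163, 162, 164]
207 [163, 162, 162, 162, 162, 164, 159, 106, 83, 82, 78, 90, 110, 138, 151, 160, 161, 162, 162, 162, 162, 165, 163, 164]
board-area diff 68 287
ptr diff 0
```

drive_tool:
  moves:
    - [0,0,0,0,0]
    - [0,0,0,0,0]
    - [0,0,0,0,0]
    - [0,0,0,0,0]

```text
time: 16.4
ee_pos: [0.4753, 0.0617, 0.1105]
orientation: [180.0, -0.0, -5.9]
contact_force: [0.6, 0.6, -0.5]
opening: 0.151
gripper_force: 49.4
```

```bash
python3 -c "
from plant import bot
print(bot.observe()['ee_pos']);print(bot.close_job())"
```

```text
[0.47529791 0.06165112 0.11046576]
the job is handed in; nothing more can be done
None
```

The job is handed in with the drawer pulled to its stop and the loupe held level and steady over the board, its lens about 0.102 m above the bench to match the pointer (measured at 0.102 m, give or take 1–2 mm); I viewed 11 pictures, one over the limit of 10.

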